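Load the cap magazine of a bottling stand

TASK

Load the two large bottle caps, tops up and one at a time, into the spring magazine: push each down past the two sprung lips until it snaps in beneath them and stays there when let go, before bringing the next one. Then swing the round cover back fully over the magazine's mouth. Leave the small cap, the bottle and the beaker where they stand.

Things in the scene. Friction and masses are not known exactly. Their poses are not given: they have to be found in the camera images.
- cap_a: Large ribbed blue plastic screw cap, a plain closed cylinder 50 mm in diameter and 24 mm high (2 mm bevel round the lower edge), 20 to 45 g, standing top up on the worktop. Origin: centre of its underside, z up. The same as cap_b; they may be loaded in either order.
- cap_b: The other large cap, just like cap_a: 50 mm diameter, 24 mm high. Origin: centre of its underside, z up.
- cap_small: A smaller blue cap for another bottle, 32 mm in diameter and 18 mm high: not to be loaded, leave alone. The three caps' places are drawn at random. Origin: centre of its underside.
- bottle: Bystander: upright capped glass bottle, 68 mm diameter, 150 mm high. Origin: centre of its underside.
- beaker: Bystander: open glass beaker, 72 mm across, 95 mm high. Origin: centre of its underside.
- magazine: Fixed upright spring magazine, 96 mm tall. Origin: on its vertical axis at the worktop, z up. Grey base plate 150 mm along x (from -55 to +95 mm), 90 mm along y, 10 mm thick. Two facing half-round aluminium shells at the +x and -x sides, inner radius 26 mm, walls 4 mm. A loaded cap's underside is at z = 52 mm (upper) or 28 mm (lower), its top held up against the lips by the spring.
- mouth (a point): Centre of the magazine's open top, on its axis, z = 96 mm, level with the shells' rims. A cap just laid in the mouth rests on the lips' bevels with its underside at about z = 84 mm, top sticking out about 12 mm.
- slot (a point): Top of the +y slot, 28 mm from the axis. At the +y and -y sides the shells leave slots 36 mm wide from the base to the open top: fingers gripping a cap along the magazine's y line can go down with it and open there; outside the slots all is free. Pushing with shut fingers through the mouth works too.
- lips (a point): On the axis, z = 76 mm, level with the flat undersides of two steel lips, one in each shell (at +x and -x), 16 mm wide, reaching in to 21 mm from the axis. Their tops are bevelled up to z = 90 mm: a cap pushed down shoves them outward against springs (about 10 N at the bevels, then 3 to 6 N). Push the cap's top 2 to 6 mm below this level, so that they snap back over it, then let go.
- follower (a joint): Downward travel (m) of the spring plate (42 mm disc) in the magazine on which the caps sit: 0 (its top at z = 74 mm) to 0.056. It pushes up with 2.4 N at 0 and 80 N/m more; reads 0.022 with one cap loaded, 0.046 with two.
- cover (a joint): Angle (rad) of the round steel cover (60 mm disc, 4 mm thick, underside at z = 98 mm), which turns level on a post at x = +58 mm, y = 0 of the magazine. 0: closed against a stop, disc centred over the mouth; grows as it opens, clockwise from above (disc goes to +y, then +x of the magazine), to 2.6. Light friction, stays where left. A cap standing proud blocks it.
- cover_knob (a point): The upright black knob at the centre of the cover's disc, 58 mm from the hinge: 14 mm diameter, 24 mm tall, from z = 102 to 126 mm. This point is on its axis at z = 114 mm.
- cover_hinge (a point): On the cover's vertical hinge axis, at the cover's underside (z = 98 mm).

How it is judged:
On the way, in this order (a step that is already met when the one before it is completed fails the run):
1. one large cap is in beneath the lips and let go, while the other is still away from the magazine ((((z of cap_a in the frame of magazine between 0.015 and 0.0535 m and horizontal distance between cap_a and magazine below 0.004 m and angle between cap_a's own z axis and vertical below 0.1 rad) and horizontal distance between cap_b and magazine above 0.055 m and contact force between cap_a and the fingers below 0.05 N) or ((z of cap_b in the frame of magazine between 0.015 and 0.0535 m and horizontal distance between cap_b and magazine below 0.004 m and angle between cap_b's own z axis and vertical below 0.1 rad) and horizontal distance between cap_a and magazine above 0.055 m and contact force between cap_b and the fingers below 0.05 N))), for 0.2 s.
2. both large caps are in beneath the lips and let go (z of cap_a in the frame of magazine between 0.015 and 0.0535 m and horizontal distance between each of cap_a, cap_b and magazine below 0.004 m and angle between each of cap_a, cap_b's own z axis and vertical below 0.1 rad and z of cap_b in the frame of magazine between 0.015 and 0.0535 m and contact force between each of cap_a, cap_b and the fingers below 0.05 N), for 0.2 s.
At the end, for the whole second after the job is handed in: Both large caps rest upright (0.1 rad) beneath the lips (undersides below z = 53.5 mm, within 4 mm of the axis), spring plate down over 42 mm, cover closed within 0.12 rad; small cap, bottle and beaker within 25 mm of their start, all at rest (z of cap_a in the frame of magazine between 0.015 and 0.0535 m and horizontal distance between each of cap_a, cap_b and magazine below 0.004 m and angle between each of cap_a, cap_b's own z axis and vertical below 0.1 rad and z of cap_b in the frame of magazine between 0.015 and 0.0535 m and value of joint cover below 0.12 rad and value of joint follower above 0.042 m and linear speed of each of cap_a, cap_b below 0.02 m/s and distance of each of cap_small, bottle, beaker from where it was at the start of the episode below 0.025 m); the robot touches nothing.
It fails at once if the small cap is moved more than 25 mm or knocked over (distance of cap_small from where it was at the start of the episode above 0.025 m or angle between cap_small's own z axis and vertical above 0.4 rad).
It fails at once if the bottle is moved more than 25 mm or knocked over (distance of bottle from where it was at the start of the episode above 0.025 m or angle between bottle's own z axis and vertical above 0.4 rad).
It fails at once if the beaker is moved more than 25 mm or knocked over (distance of beaker from where it was at the start of the episode above 0.025 m or angle between beaker's own z axis and vertical above 0.4 rad).
It also fails if it takes over 72 s, if anything falls off the work surface, if the arm or the gripper's body presses on something with over 40 N, if the wrist force passes 120 N, or if a joint passes its speed limit or range.

ROBOT

A 6-joint arm with a two-finger parallel gripper is mounted at the origin on the work surface. World frame = base frame: x ahead of the robot, y to its left, z up, the work surface at z = 0. Lengths are in m, angles in rad, forces in N, time in s.
With the tool pointing down it reaches from about 0.375 to 0.9 m from the base axis. Payload 3.1 kg.
Tool frame: the origin (TCP) lies at the very end of the fingers, on their centre line; the grasp point (between the pads) lies 19 mm behind it; x points along the fingers, y is the direction in which the jaws open and shut, and the axes are right-handed (so a half turn about x gives the same grasp; the last joint's range is limited). The gripper opens to 85 mm and grips with 20 to 120 N. Pads are 22 mm wide; open, the fingers measure 114 mm over their backs; the gripper's body (76 mm by 85 mm) begins 54 mm behind the grasp point. The pads swing forward as they close: fully open they stand 13 mm farther back than shut.
Start: joints at [1.032, 0.527, 1.433, -0, 1.181, -0.178], TCP at [0.221, 0.585, 0.231] pointing down, gripper open.
Joint ranges: [-3.08, 3.08], [-0.75, 2.2], [0.22, 2.44], [-1.43, 4.57], [0, 2.65], [-2.85, 2.85]. Speed limits (rad/s): [2.79, 2.79, 3.14, 3.14, 3.14, 3.14].

INTERFACE

Orientations are given as a unit quaternion [x, y, z, w].
In Python, from station import manip gives the robot as it stands.
- The arm moves only by the shell command python3 -m jog 'ROWS' [FORCE]. ROWS is a JSON object of lists of equal length, an entry for each row: "linear": the shift along the tool's x, y, z in cm, a list of three; "twist": the turn about the tool's x in rad; "claw": the opening, from -1 (shut) to 1 (fully open). A call has 1 to 20 rows; each row is the pose to reach, as a shift and turn from the pose commanded when the call began, along the tool's axes at that moment; what a row does not reach only later rows make up. A row lasts 1/12 s, in which the tool goes at most 41.7 mm and 7.16 degrees, less where a joint would pass 70% of its speed; a pose out of reach is approached as far as the arm can. A call with a gripper value outside its range is refused whole. The fingers move at their own pace and stop on an object; FORCE is the grip in N (left out, the last holds). Time passes only in rows, so rows that repeat a pose let the fingers close. It gives the time, the measured TCP pose, the force and the opening at its end, in the units of the state.
- manip.sense(): the state, without advancing time (a new reading comes with each control period).
- manip.snapshot(name): name is "side" or "top"; returns a dict with "pixels" (420x560x3 uint8, red, green, blue), "camera_matrix" (3x3 intrinsics, pixels), "R" (3x3) and "t" (3): a world point X has camera coordinates R X + t. Camera axes: x right, y down, z forward; pixel columns grow to the right and rows downward; lengths in m; the calibration is good to about 2 mm. A picture is of the moment at which its call begins. There is no depth.
- manip.sign_off(): hands the job in, once; it reports no verdict.
The state is a dict: "t": time; "q": joint angles; "qd": joint speeds; "tau": joint torques, N m; "tcp_pos": TCP position; "tool_rot": TCP orientation; "force": force on the tool from outside, world axes, zero at the start; "ft_torque": the same for the moment, N m; "finger_gap": opening from 0.0 (shut) to 1.0 (fully open).
Only numpy, scipy, OpenCV 4.12 (cv2) and the standard library are available. Lean on these libraries where they do the work, as an engineer would, in place of code of your own. Each camera call takes 0.05 s, during which the arm holds its last target.

## Working session

There is one attempt and no reset: what is moved stays moved. The work goes in short steps, Python scripts to look and compute and a shell command to move; the robot and the scene stay as the last step left them, time stands still between calls to the robot, and variables do not carry over. Pictures are saved under pics/ and viewed, and the job is handed in when it is done.

```bash
ls; mkdir -p pics
python3 - <<'E'
from station import manip
import cv2
s=manip.sense(); print({k:(v if not hasattr(v,'round') else v) for k,v in s.items()})
for n in("top","side"):
    d=manip.snapshot(n); cv2.imwrite(f"pics/{n}0.png",d["pixels"][:,:,::-1]); print(n,d["camera_matrix"],d["R"],d["t"])
E
```

```text
pics
{'t': 0.0, 'q': array([ 1.03148646e+00,  5.28478097e-01,  1.43393428e+00, -1.19103377e-05,
        1.18140872e+00, -1.78505657e-01]), 'qd': array([-0.00093908,  0.001642  , -0.00285849,  0.00064278, -0.00071887,
       -0.00024789]), 'tau': array([ 2.57753672e-03, -4.42340040e+01, -1.78032643e+01, -1.09970740e-04,
        8.24453164e-03,  2.61090196e-05]), 'tcp_pos': array([0.2202359 , 0.58412348, 0.23031613]), 'tool_rot': array([ 0.12613206,  0.69590454, -0.12761013,  0.69535835]), 'force': array([-0.45140143, -0.03771889, -0.39554389]), 'ft_torque': array([-0.01026961,  0.00937862, -0.011078  ]), 'finger_gap': 1.0002472157853894}
top [[387.94085308   0.         280.64236181]
 [  0.         387.94085308 207.75984993]
 [  0.           0.           1.        ]] [[-0.00108581 -0.99940585  0.03444949]
 [-0.98808334 -0.0042301  -0.15386168]
 [ 0.15391599 -0.03420603 -0.98749168]] [-0.01855575  0.58259939  0.88346383]
side [[392.20583886   0.         275.06243923]
 [  0.         392.20583886 211.62799211]
 [  0.           0.           1.        ]] [[ 0.99995028  0.00638923  0.0076561 ]
 [ 0.00980855 -0.76858628 -0.63967095]
 [ 0.00179737  0.63971424 -0.76861073]] [-0.56768481  0.0651974   0.84416739]
```

View pics/top0.png

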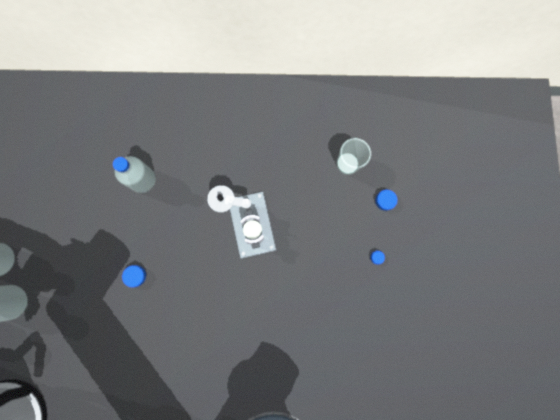

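View pics/side0.png

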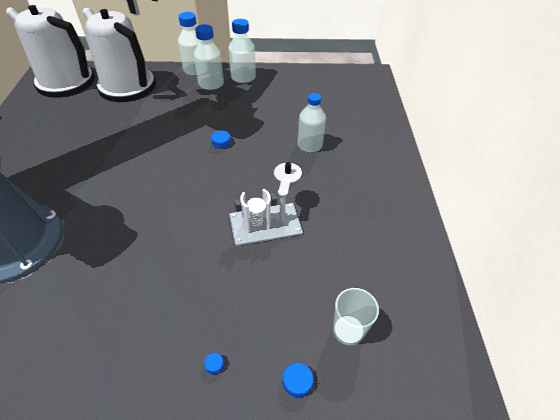

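Top view: large caps at about (134,276) and (387,200), small cap (378,258), magazine mouth about (251,230), cover disc swung open at (221,198). The side view agrees. Next I measure these.

```bash
cat > h.py <<'E'
from station import manip
import cv2, numpy as np
def ray(d,u,v,z):
    K,R,t=(np.asarray(d[k]) for k in("camera_matrix","R","t"))
    c=-R.T@t; r=R.T@np.linalg.inv(K)@np.array([u,v,1.]); return c+r*(z-c[2])/r[2]
def proj(d,X):
    K,R,t=(np.asarray(d[k]) for k in("camera_matrix","R","t"))
    p=K@(R@np.asarray(X)+t); return p[:2]/p[2]
def blobs(d,lo,hi,amin=60):
    h=cv2.cvtColor(d["pixels"],cv2.COLOR_RGB2HSV); m=cv2.inRange(h,lo,hi)
    n,l,s,c=cv2.connectedComponentsWithStats(m); return [(c[i],s[i]) for i in range(1,n) if s[i][4]>=amin],m
def crop(d,x0,y0,x1,y1,f,name):
    cv2.imwrite(name,cv2.resize(d["pixels"][y0:y1,x0:x1,::-1],None,fx=f,fy=f,interpolation=cv2.INTER_CUBIC))
E
python3 - <<'E'
from h import *
for n in("top","side"):
    d=manip.snapshot(n)
    b,m=blobs(d,(100,150,60),(130,255,255))
    for c,s in b:
        # silhouette centre ~ body mid-height for caps
        print(n,c.round(1),s,[ray(d,*c,z)[:2].round(4) for z in(.009,.012,.018,.15)])
    if n=="top": crop(d,190,170,310,270,6,"pics/topc.png")
    else: crop(d,210,150,330,250,6,"pics/sidec.png")
E
```

```text
top [120.4 164. ] [113 157  16  15 181] [array([0.6972, 0.3815]), array([0.6964, 0.3804]), array([0.6948, 0.3781]), array([0.6591, 0.3272])]
top [386.  199.5] [376 189  21  21 346] [array([ 0.6106, -0.2847]), array([ 0.6101, -0.2838]), array([ 0.609 , -0.2819]), array([ 0.5853, -0.2405])]
top [377.3 257. ] [371 251  14  13 149] [array([ 0.4665, -0.2568]), array([ 0.4664, -0.2559]), array([ 0.4663, -0.2542]), array([ 0.4626, -0.2167])]
top [133.5 275.6] [122 265  24  22 413] [array([0.4226, 0.3337]), array([0.4226, 0.3326]), array([0.4227, 0.3306]), array([0.4251, 0.2864])]
side [186.9  18.9] [179  12  17  15 215] [array([0.223 , 1.0416]), array([0.2245, 1.0349]), array([0.2275, 1.0215]), array([0.2934, 0.7275])]
side [239.7  25.8] [232  19  16  15 209] [array([0.4288, 0.9897]), array([0.4294, 0.9833]), array([0.4306, 0.9704]), array([0.4569, 0.6863])]
side [204.   31.8] [195  24  18  16 228] [array([0.301 , 0.9392]), array([0.3021, 0.933 ]), array([0.3044, 0.9205]), array([0.3553, 0.6462])]
side [314.   98.7] [308  93  13  13 142] [array([0.6808, 0.5262]), array([0.6803, 0.5218]), array([0.6793, 0.5129]), array([0.6571, 0.3181])]
side [220.7 139.1] [211 130  20  19 307] [array([0.4196, 0.336 ]), array([0.4202, 0.3324]), array([0.4215, 0.3252]), array([0.4496, 0.1669])]
side [213.9 363.1] [204 353  20  22 342] [array([ 0.464 , -0.2556]), array([ 0.4644, -0.2566]), array([ 0.4653, -0.2587]), array([ 0.4849, -0.3031])]
side [297.7 379.5] [282 363  32  35 862] [array([ 0.6074, -0.2816]), array([ 0.6072, -0.2824]), array([ 0.6069, -0.2842]), array([ 0.5988, -0.3236])]
```

View pics/topc.png

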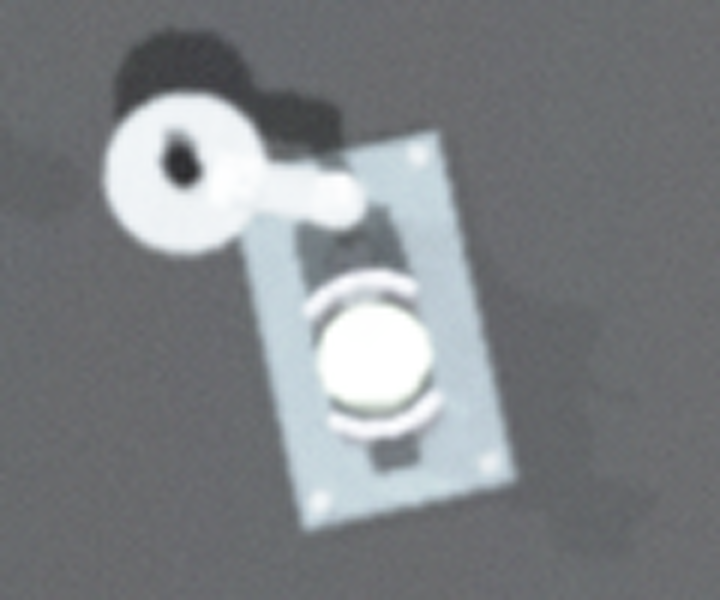

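View pics/sidec.png

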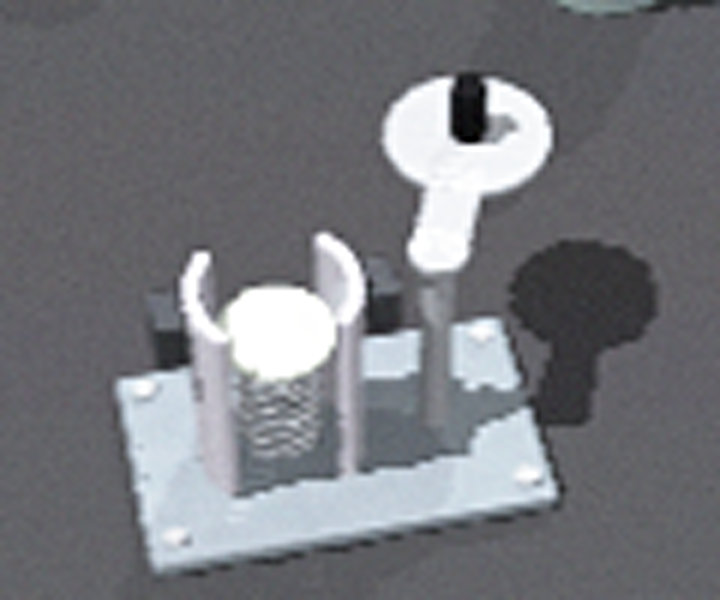

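The crops show: plate corners in the top crop near (437,131), (517,482), (305,530). The white follower disc is at (375,356), and hinge at about (338,198). In the side crop, the disc is at (281,330).

Run:
```python
from h import *
dt=manip.snapshot("top"); ds=manip.snapshot("side")
T=lambda x,y:(190+(x+.5)/6-.5,170+(y+.5)/6-.5); S=lambda x,y:(210+(x+.5)/6-.5,150+(y+.5)/6-.5)
c=[ray(dt,*T(*p),.01)[:2] for p in((437,131),(517,482),(305,530))]
print("top corners",np.round(c,4),np.linalg.norm(c[0]-c[1]),np.linalg.norm(c[1]-c[2]))
a=c[0]-c[1]; print("yaw",np.arctan2(a[1],a[0])); b=c[1]-c[2]; print(np.arctan2(b[1],b[0])+np.pi/2)
u=a/np.linalg.norm(a); mid=(c[0]+c[2])/2; print("mag origin top",mid-u*.02)
s=[ray(ds,*S(*p),.01)[:2] for p in((117,380),(153,567),(557,498),(500,320))]
print("side",np.round(s,4)); 
a=s[2]-s[1];b2=s[3]-s[0];print("yaw",np.arctan2(a[1],a[0]),np.arctan2(b2[1],b2[0]),np.linalg.norm(a)); u=a/np.linalg.norm(a); print("origin side",np.mean(s,0)-u*.02)
for d,n,thr in((dt,"top",240),(ds,"side",240)):
    g=d["pixels"].min(2); m=(g>thr).astype(np.uint8)
    k,l,st,ce=cv2.connectedComponentsWithStats(m)
    for i in range(1,k):
        if st[i][4]>60 and 190<ce[i][0]<320 and 150<ce[i][1]<260: print(n,ce[i],st[i],ray(d,*ce[i],.074)[:2],ray(d,*ce[i],.102)[:2])
print("hinge z.102",ray(dt,*T(340,198),.102),"cover",ray(dt,*T(186,172),.102),"knob base",ray(dt,*T(190,180),.102),"knob top",ray(dt,*T(176,135),.126))
print("follower by hand",ray(dt,*T(375,356),.074),ray(ds,*S(281,330),.074))
print("hinge side",ray(ds,*S(441,250),.102),"disc side",ray(ds,*S(469,133),.102), "knobtop", ray(ds,*S(468,82),.126))
```

```text
top corners [[ 0.6293  0.0267]
 [ 0.4838 -0.0068]
 [ 0.4644  0.079 ]] 0.14928171819638028 0.08798911639839785
yaw 0.2260074852751334
0.2221222312595834
mag origin top [0.52736555 0.04837642]
side [[ 0.4631  0.0786]
 [ 0.4828 -0.007 ]
 [ 0.627   0.0252]
 [ 0.6083  0.1105]]
yaw 0.21941230329603714 0.21622221765626876 0.14778338607883132
origin side [0.52576737 0.04746952]
top [234.06451613 200.6       ] [223 192  26  16 155] [0.59449953 0.09131233] [0.58962092 0.08888084]
top [251.76576577 228.74324324] [243 221  18  16 222] [0.52916252 0.04970624] [0.52634248 0.04858564]
side [286.36944444 177.18055556] [275 163  26  32 360] [0.59144717 0.13040992] [0.59027703 0.1025988 ]
side [254.38955823 203.99598394] [241 192  25  21 249] [0.52356376 0.05069908] [0.52545494 0.02648266]
hinge z.102 [0.58523761 0.06155096 0.102     ] cover [0.59482219 0.11910576 0.102     ] knob base [0.59179308 0.11754945 0.102     ] knob top [0.60416856 0.12011412 0.126     ]
follower by hand [0.52876493 0.04897491 0.074     ] [0.52786288 0.04913166 0.074     ]
hinge side [0.5830291 0.061891  0.102    ] disc side [0.59344264 0.11902721 0.102     ] knobtop [0.59232448 0.11994155 0.126     ]
```

```bash
cat >> h.py <<'E'
from scipy.spatial.transform import Rotation as Ro
def go(tgt,yaw=None):
    "tool-axis shift (cm) and twist to reach world point tgt with tool y along world yaw"
    s=manip.sense(); R=Ro.from_quat(s["tool_rot"]).as_matrix()
    sh=R.T@(np.array(tgt)-s["tcp_pos"])*100
    ya=np.arctan2(R[1,1],R[0,1]); 
    print("t",round(s["t"],2),"tcp",s["tcp_pos"].round(4),"xaxis",R[:,0].round(3),"yaw_y",round(ya,3),"shift",sh.round(2),"q6",s["q"][5].round(2),"F",s["force"].round(1),"gap",round(s["finger_gap"],3))
    if yaw is not None:
        tw=-(yaw-ya); tw=(tw+np.pi/2)%np.pi-np.pi/2; print("twist",tw)
E
python3 - <<'E'
from h import *
go([.4215,.333,.12],1.79)
E
```

```text
t 0.3 tcp [0.2205 0.5846 0.231 ] xaxis [-0.    -0.001 -1.   ] yaw_y 1.21 shift [ 11.1  -16.43  27.69] q6 -0.18 F [-0.1 -0.1 -0.8] gap 1.003
twist -0.580007396998172
```

```bash
python3 -m jog '{"linear":[[1,-3,5],[3,-5,8.5],[5,-7,12],[7,-9,15.5],[9,-11,19],[10.5,-13,22.5],[11.1,-15,25.5],[11.1,-16.4,27.7],[11.1,-16.4,27.7],[11.1,-16.4,27.7]],"twist":[-0.07,-0.14,-0.21,-0.28,-0.36,-0.44,-0.52,-0.58,-0.58,-0.58],"claw":[1,1,1,1,1,1,1,1,1,1]}' 70
python3 - <<'E'
from h import *
go([.4215,.333,.004],1.79)
d=manip.snapshot("top"); crop(d,60,200,220,340,5,"pics/b1.png")
E
```

```text
t: 1.13
tcp_pos: [0.4239, 0.3312, 0.1198]
tool_rot: [-0.075, 0.703, 0.075, 0.703]
force: [-1.5, 0.6, 0.3]
finger_gap: 1.0
t 1.13 tcp [0.4239 0.3312 0.1198] xaxis [-0. -0. -1.] yaw_y 1.784 shift [11.58  0.23 -0.2 ] q6 -1.33 F [-1.5  0.6  0.3] gap 1.0
twist -0.0058019692725423955
```

View pics/b1.png

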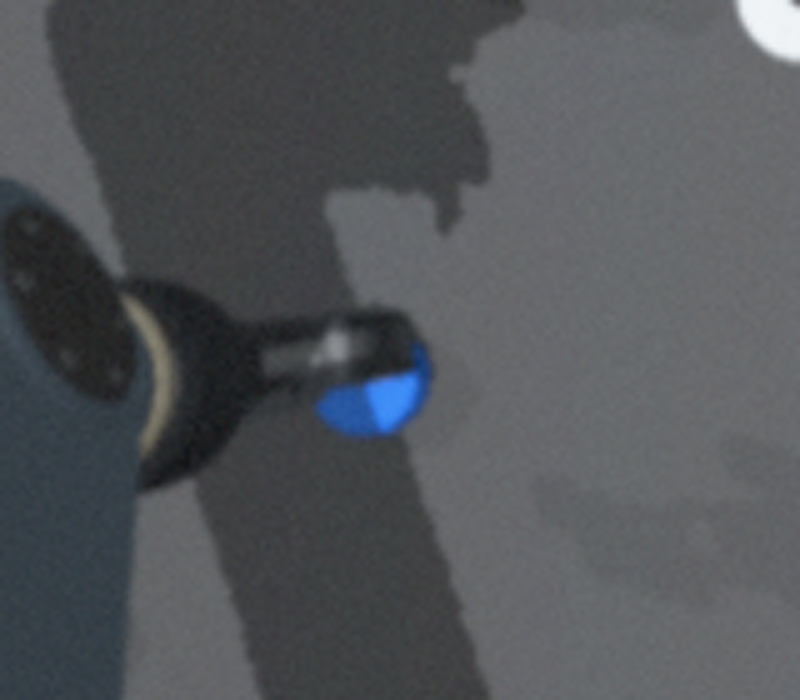

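```bash
python3 -m jog '{"linear":[[3.5,0,0],[7,0,0],[10,0,0],[11.6,0,0],[11.6,0,0],[11.6,0,0],[11.6,0,0],[11.6,0,0],[11.6,0,0],[11.6,0,0],[11.6,0,0],[11.6,0,0],[11.6,0,0],[11.6,0,0]],"twist":[0,0,0,0,0,0,0,0,0,0,0,0,0,0],"claw":[1,1,1,1,1,1,0,0,0,0,0,0,0,0]}' 70
python3 - <<'E'
from h import *
go([.4215,.333,.004],1.79)
E
```

```text
t: 2.35
tcp_pos: [0.4227, 0.3343, 0.0066]
tool_rot: [-0.077, 0.702, 0.078, 0.704]
force: [-0.5, 1.6, 7.7]
finger_gap: 0.554
t 2.35 tcp [0.4227 0.3343 0.0066] xaxis [ 0.003  0.002 -1.   ] yaw_y 1.79 shift [ 0.25 -0.11 -0.14] q6 -1.33 F [-0.5  1.6  7.7] gap 0.554
twist -0.00022298881758997524
```

```bash
python3 -m jog '{"linear":[[0,0,0],[0,0,0],[-0.5,0,0],[-1,0,0],[-2,0,0],[-4,0,0],[-7,0,0],[-10,0,0],[-12,0,0],[-14,0,0],[-14,0,0],[-14,0,0]],"twist":[0,0,0,0,0,0,0,0,0,0,0,0],"claw":[-1,-1,-1,-1,-1,-1,-1,-1,-1,-1,-1,-1]}' 90
python3 - <<'E'
from h import *
go([.527,.0485,.17],1.79)
d=manip.snapshot("side"); crop(d,150,30,310,150,5,"pics/b2.png")
E
```

```text
t: 3.35
tcp_pos: [0.4225, 0.3338, 0.146]
tool_rot: [-0.077, 0.702, 0.078, 0.704]
force: [-0.4, -0.2, -0.7]
finger_gap: 0.544
t 3.35 tcp [0.4225 0.3338 0.146 ] xaxis [ 0.003  0.002 -1.   ] yaw_y 1.79 shift [ -2.41 -30.12   4.  ] q6 -1.33 F [-0.4 -0.2 -0.7] gap 0.544
twist -2.1301706504939233e-05
```

View pics/b2.png

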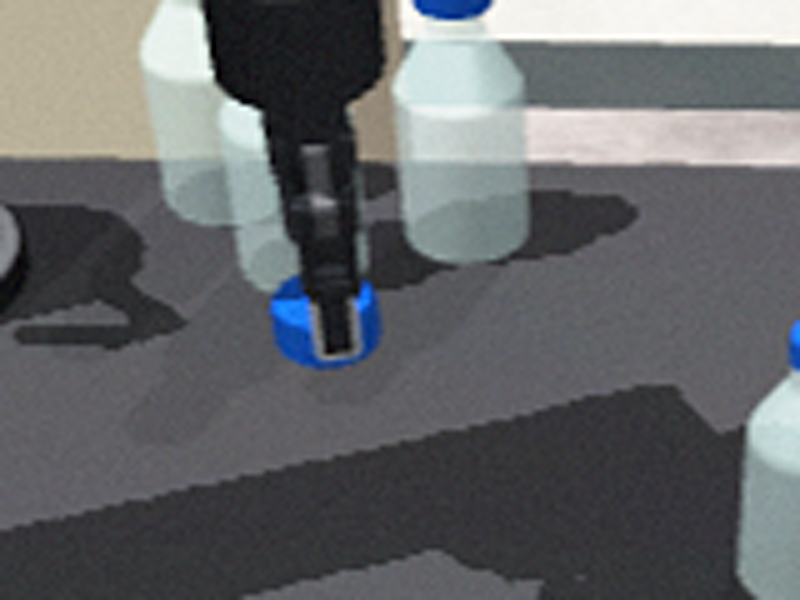

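```bash
python3 -m jog '{"linear":[[-1,-2,0.3],[-2,-5,0.7],[-2.4,-9,1.2],[-2.4,-13,1.7],[-2.4,-17,2.2],[-2.4,-21,2.8],[-2.4,-25,3.4],[-2.4,-28,3.8],[-2.4,-30.1,4],[-1,-30.1,4],[0.5,-30.1,4],[1.5,-30.1,4],[2,-30.1,4],[2,-30.1,4]],"twist":[0,0,0,0,0,0,0,0,0,0,0,0,0,0],"claw":[-1,-1,-1,-1,-1,-1,-1,-1,-1,-1,-1,-1,-1,-1]}' 90
python3 - <<'E'
from h import *
go([.527,.0485,.122],1.79)
d=manip.snapshot("side"); crop(d,190,120,330,250,6,"pics/b3.png")
d=manip.snapshot("top"); crop(d,190,160,330,270,6,"pics/b3t.png")
E
```

```text
t: 4.57
tcp_pos: [0.5248, 0.0488, 0.1223]
tool_rot: [-0.077, 0.704, 0.078, 0.701]
force: [-0.1, 0.0, 0.7]
finger_gap: 0.545
t 4.57 tcp [0.5248 0.0488 0.1223] xaxis [-0.005  0.001 -1.   ] yaw_y 1.79 shift [ 0.03 -0.08  0.21] q6 -1.91 F [-0.1  0.   0.7] gap 0.545
twist 0.00034579410683655
```

View pics/b3.png

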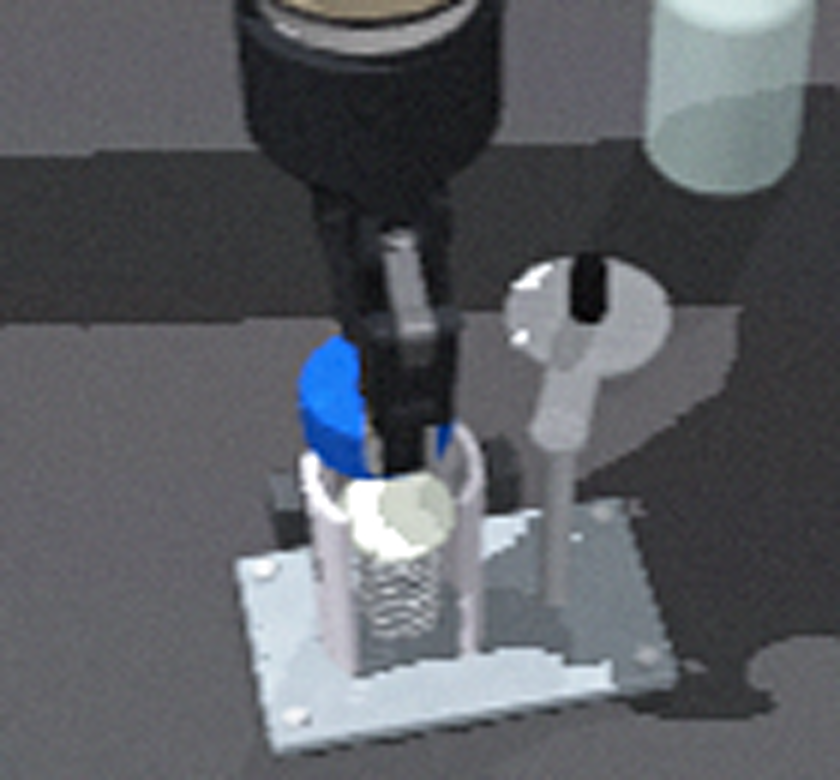

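View pics/b3t.png

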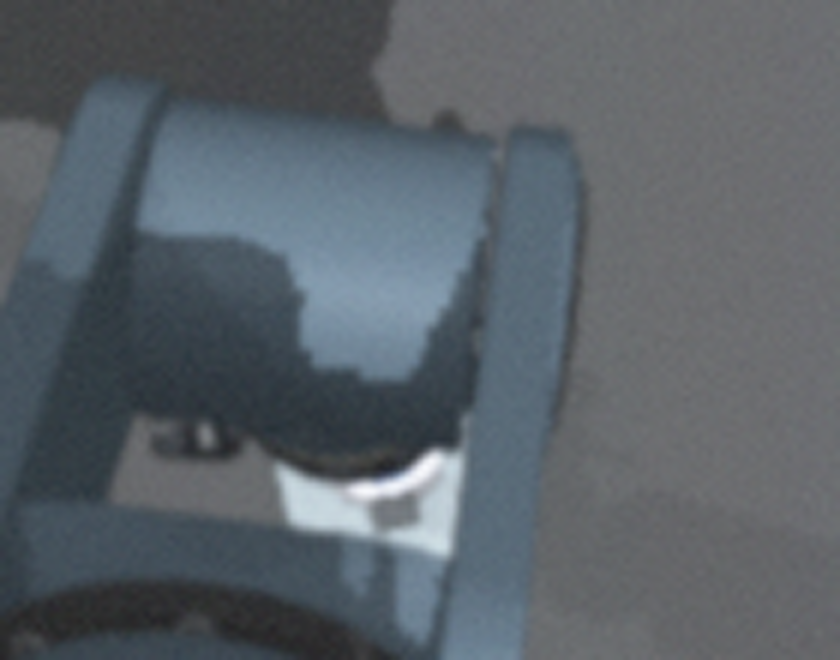

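Run:
```python
from h import *
d=manip.snapshot("side")
b,m=blobs(d,(100,130,40),(130,255,255),5)
for c,s in b:
    if s[1]>150 and s[1]<230: print(c,s)
m2=m.copy(); m2[:165]=0; m2[230:]=0; m2[:,:200]=0;m2[:,300:]=0
for r in range(174,200): 
    x=np.where(m2[r])[0]
    if len(x): print(r,x.min(),x.max(),end="; ")
# predicted silhouette for cap centred (.527,.0485), underside .1157
for cx,cy in((.5248,.0488),(.527,.0485)):
    th=np.linspace(0,6.283,200); P=[proj(d,[cx+.025*np.cos(a),cy+.025*np.sin(a),z]) for a in th for z in(.1157,.1397)]
    P=np.array(P); print("\npred",P.min(0),P.max(0))
# shell outline measurements: predicted outer rim extremes for mag
u=np.array([np.cos(.22),np.sin(.22)])
for k in(-.03,-.026,.026,.03): print(k,proj(d,[.527+k*u[0],.0485+k*u[1],.096]))
```

```text
[246.05188679 186.88679245] [240 175  13  24 212]
[264.18181818 191.18181818] [263 189   3   6  11]
175 246 247; 176 245 248; 177 244 249; 178 243 250; 179 242 250; 180 241 250; 181 241 250; 182 241 250; 183 240 249; 184 240 250; 185 240 250; 186 241 251; 187 241 251; 188 241 251; 189 241 265; 190 241 265; 191 241 265; 192 241 265; 193 242 264; 194 243 264; 195 244 250; 196 244 251; 197 245 251; 198 247 257; 
pred [241.10463159 173.78370995] [266.73900824 200.46454881]

pred [242.2188427  173.90066747] [267.83133489 200.59006114]
-0.03 [241.16285564 200.0435172 ]
-0.026 [243.106428   199.74105668]
0.026 [268.1247249 195.8476862]
0.03 [270.030322   195.55113542]
```

```bash
python3 -m jog '{"linear":[[0,-0.05,0.2],[0,-0.05,0.4],[0,-0.05,0.4],[0.5,-0.05,0.4],[1,-0.05,0.4],[1.3,-0.05,0.4],[1.3,-0.05,0.4],[1.3,-0.05,0.4]],"twist":[0,0,0,0,0,0,0,0],"claw":[-1,-1,-1,-1,-1,-1,-1,-1]}' 90
python3 - <<'E'
from h import *
go([.527,.0485,.109],1.79)
d=manip.snapshot("side"); crop(d,225,160,290,240,9,"pics/b4.png")
b,m=blobs(d,(100,130,40),(130,255,255),5)
m2=m.copy(); m2[:165]=0; m2[230:]=0; m2[:,:200]=0;m2[:,300:]=0
for r in range(174,215): 
    x=np.where(m2[r])[0]
    if len(x): print(r,x.min(),x.max(),end="; ")
E
```

```text
t: 5.38
tcp_pos: [0.53, 0.0488, 0.1108]
tool_rot: [-0.077, 0.703, 0.077, 0.702]
force: [1.2, 0.1, -1.3]
finger_gap: 0.546
t 5.38 tcp [0.53   0.0488 0.1108] xaxis [-0.001  0.    -1.   ] yaw_y 1.79 shift [ 0.18  0.03 -0.3 ] q6 -1.91 F [ 1.2  0.1 -1.3] gap 0.546
twist -7.091224659827589e-05
180 248 250; 181 247 250; 182 245 252; 183 245 252; 184 244 252; 185 243 252; 186 243 252; 187 243 252; 188 243 252; 189 243 252; 190 243 253; 191 243 253; 192 243 253; 193 244 253; 194 244 253; 195 244 267; 196 244 267; 197 244 267; 198 245 266; 199 245 253; 200 246 253; 201 247 253; 202 250 253; 203 252 255;
```

View pics/b4.png

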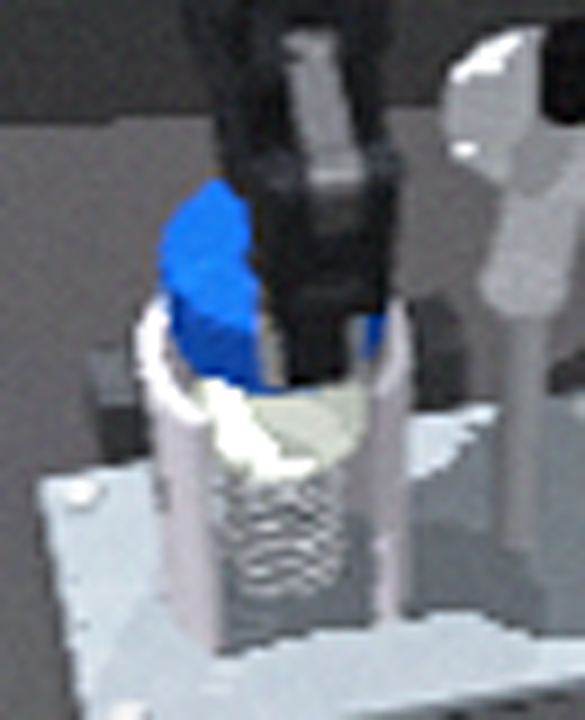

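The cap's silhouette spans columns 243–267, centred between the shell rims (about 243 to 268). Lowering it into the mouth while watching the force.

```bash
python3 -m jog '{"linear":[[0.5,0,0.05],[1,0,0.05],[1.4,0,0.05],[1.8,0,0.05],[1.8,0,0.05],[1.8,0,0.05]],"twist":[0,0,0,0,0,0],"claw":[-1,-1,-1,-1,-1,-1]}' 90
python3 - <<'E'
from h import *
go([.527,.0485,.109],1.79)
E
```

```text
t: 5.93
tcp_pos: [0.5305, 0.049, 0.0928]
tool_rot: [-0.077, 0.703, 0.077, 0.702]
force: [0.2, 0.0, 0.3]
finger_gap: 0.544
t 5.93 tcp [0.5305 0.049  0.0928] xaxis [-0.001  0.    -1.   ] yaw_y 1.79 shift [-1.62  0.03 -0.35] q6 -1.91 F [0.2 0.  0.3] gap 0.544
twist 2.710774804626226e-05
```

```bash
python3 -m jog '{"linear":[[0.3,0,0],[0.6,0,0],[0.9,0,0],[1.2,0,0],[1.2,0,0]],"twist":[0,0,0,0,0],"claw":[-1,-1,-1,-1,-1]}' 100
python3 - <<'E'
from h import *
go([.527,.0485,.109],1.79)
E
```

```text
t: 6.35
tcp_pos: [0.5304, 0.049, 0.081]
tool_rot: [-0.077, 0.703, 0.077, 0.703]
force: [-1.0, -0.1, -0.4]
finger_gap: 0.546
t 6.35 tcp [0.5304 0.049  0.081 ] xaxis [-0.001  0.    -1.   ] yaw_y 1.79 shift [-2.8   0.03 -0.35] q6 -1.91 F [-1.  -0.1 -0.4] gap 0.546
twist -1.7172961017886124e-05
```

Run:
```python
from h import *
d=manip.snapshot("side"); crop(d,225,160,290,240,9,"pics/b5.png")
```

```text
(no output)
```

View pics/b5.png

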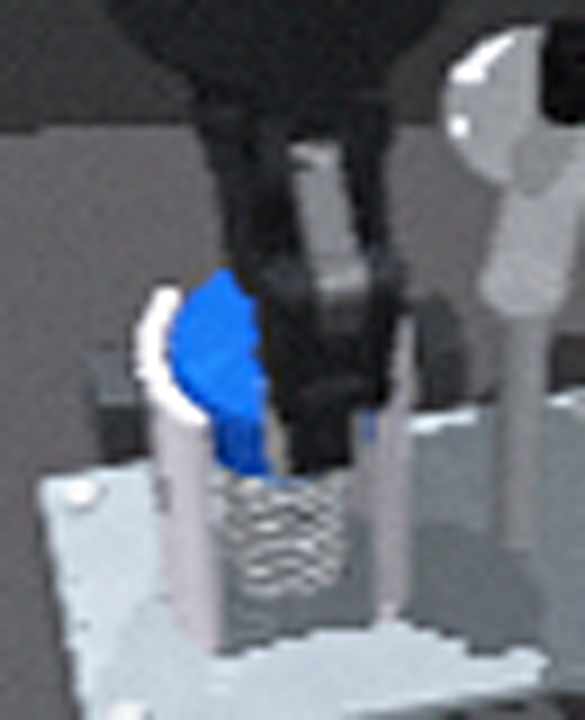

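```bash
python3 -m jog '{"linear":[[0.4,0,0],[0.8,0,0],[1.2,0,0],[1.6,0,0],[2.0,0,0],[2.4,0,0],[2.6,0,0],[2.6,0,0],[2.6,0,0]],"twist":[0,0,0,0,0,0,0,0,0],"claw":[-1,-1,-1,-1,-1,-1,-1,-1,-1]}' 100
python3 - <<'E'
from h import *
go([.527,.0485,.109],1.79)
d=manip.snapshot("side"); crop(d,225,160,290,240,9,"pics/b6.png")
E
```

```text
t: 7.15
tcp_pos: [0.5304, 0.049, 0.0551]
tool_rot: [-0.077, 0.703, 0.077, 0.702]
force: [-2.5, -0.4, 2.8]
finger_gap: 0.542
t 7.15 tcp [0.5304 0.049  0.0551] xaxis [-0.001  0.    -1.   ] yaw_y 1.79 shift [-5.39  0.03 -0.35] q6 -1.91 F [-2.5 -0.4  2.8] gap 0.542
twist -5.510885241077901e-05
```

View pics/b6.png

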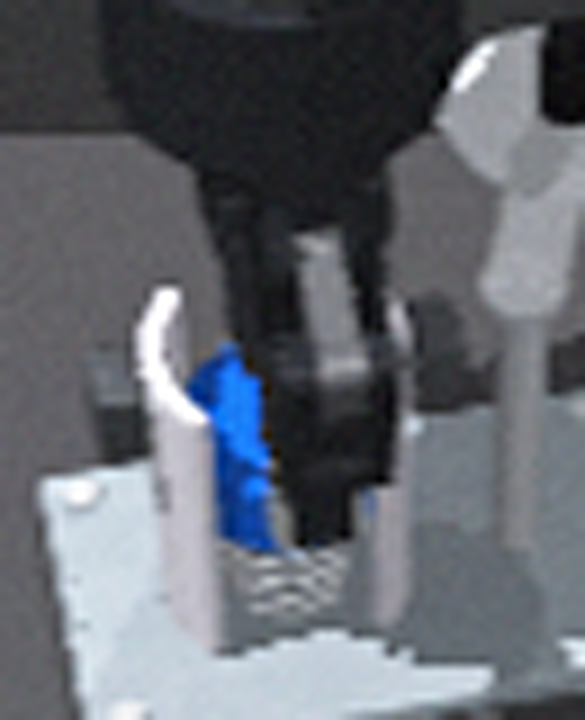

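Run:
```python
from h import *
d=manip.snapshot("side")
for z in(.044,.048,.052,.056): print(z,[ (proj(d,[.527+.025*np.cos(a),.0485+.025*np.sin(a),z])-[225,160])*9 for a in(-1.9,)], (proj(d,[.527+.025*np.cos(1.8),.0485+.025*np.sin(1.8),z+.024])-[225,160])*9)
```

```text
0.044 [array([244.45980525, 563.00668183])] [259.63455127 341.96901072]
0.048 [array([243.82207879, 552.41403221])] [259.06195957 330.71918999]
0.052 [array([243.17957622, 541.74205122])] [258.48514269 319.38635639]
0.056 [array([242.53224368, 530.9898443 ])] [257.90405369 307.96958767]
```

```bash
python3 -m jog '{"linear":[[0.1,0,0],[0.1,0,0],[0.1,0,0],[0.1,0,0],[0.1,0,0],[0.1,0,0],[0.1,0,0],[-1,0,0],[-4,0,0],[-8,0,0],[-12,0,0],[-12,0,0]],"twist":[0,0,0,0,0,0,0,0,0,0,0,0],"claw":[-1,-1,1,1,1,1,1,1,1,1,1,1]}' 90
python3 - <<'E'
from h import *
go([.607,-.283,.13],1.79)
d=manip.snapshot("side"); crop(d,210,140,310,250,6,"pics/b7.png")
E
```

```text
t: 8.25
tcp_pos: [0.536, 0.0485, 0.1832]
tool_rot: [-0.079, 0.697, 0.076, 0.708]
force: [1.6, -0.1, 0.7]
finger_gap: 0.998
t 8.25 tcp [0.536  0.0485 0.1832] xaxis [ 0.016 -0.002 -1.   ] yaw_y 1.79 shift [  5.49 -33.87  -0.38] q6 -1.91 F [ 1.6 -0.1  0.7] gap 0.998
twist 0.00027371026103373275
```

View pics/b7.png

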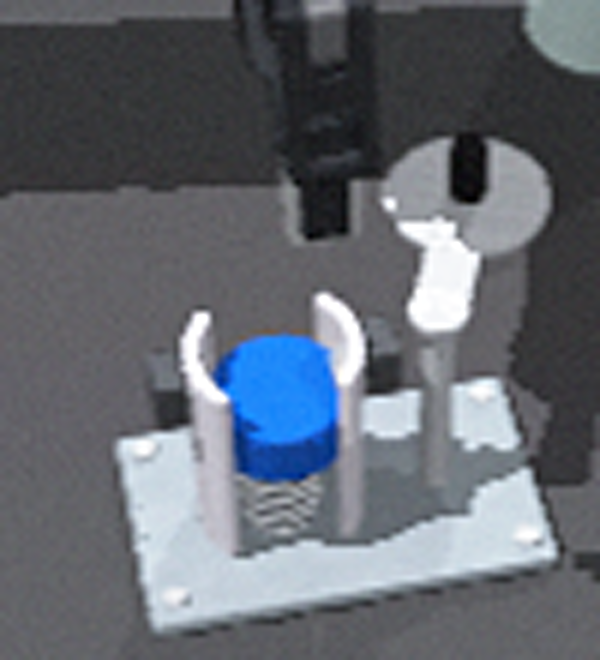

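Run:
```python
from h import *
d=manip.snapshot("side")
for z in(.048,.052,.056,.060): print(z,(proj(d,[.527,.0235,z])-[210,140])*6,(proj(d,[.527,.0735,z+.024])-[210,140])*6)
s=manip.sense();print(s["tcp_pos"],s["force"],s["qd"].round(3))
go([.607,-.283,.13],1.79)
```

```text
0.048 [275.4837434  491.51205345] [278.7577654  339.26869696]
0.052 [275.1409418  484.40220594] [278.43260404 331.71289246]
0.056 [274.79556055 477.23885538] [278.10503565 324.10115576]
0.06 [274.44757042 470.02139556] [277.77503342 316.43286351]
[0.53233225 0.04879191 0.17803014] [ 0.12830172  0.78109829 -1.19685207] [-0.002  0.053  0.049 -0.    -0.004 -0.001]
t 8.35 tcp [0.5323 0.0488 0.178 ] xaxis [ 0.006 -0.001 -1.   ] yaw_y 1.79 shift [  4.87 -34.     0.04] q6 -1.91 F [ 0.1  0.8 -1.2] gap 1.004
twist 9.611936381603847e-05
```

Run:
```python
from h import *
ds=manip.snapshot("side"); 
print("beaker base",ray(ds,349,329,0),"rim",ray(ds,356,307,.095))
go([.607,-.2825,.11],1.79)
```

```text
beaker base [ 0.70558007 -0.1884195   0.        ] rim [ 0.70239723 -0.19099598  0.095     ]
t 8.4 tcp [0.5309 0.0489 0.1763] xaxis [ 0.002 -0.    -1.   ] yaw_y 1.79 shift [  6.65 -34.     0.21] q6 -1.91 F [ 0.1 -1.3 -0.5] gap 0.999
twist 7.062390017598119e-05
```

```bash
python3 -m jog '{"linear":[[0,-2,0],[0,-5,0],[0.5,-9,0.1],[1,-13,0.1],[1.5,-17,0.2],[2,-21,0.2],[2.5,-25,0.2],[3,-29,0.2],[4,-32,0.2],[5.5,-33.4,0.2],[6.6,-34,0.2],[6.6,-34,0.2],[6.6,-34,0.2],[6.6,-34,0.2]],"twist":[0,0,0,0,0,0,0,0,0,0,0,0,0,0],"claw":[1,1,1,1,1,1,1,1,1,1,1,1,1,1]}' 70
python3 - <<'E'
from h import *
go([.607,-.2825,.005],1.79)
d=manip.snapshot("side"); crop(d,220,280,370,415,5,"pics/a1.png")
E
```

```text
t: 9.57
tcp_pos: [0.6062, -0.2806, 0.1089]
tool_rot: [-0.077, 0.703, 0.078, 0.702]
force: [-0.0, 1.0, -0.3]
finger_gap: 0.998
t 9.57 tcp [ 0.6062 -0.2806  0.1089] xaxis [-0.002  0.002 -1.   ] yaw_y 1.791 shift [10.39 -0.22  0.05] q6 -2.39 F [-0.   1.  -0.3] gap 0.998
twist 0.0013149662658611394
```

View pics/a1.png

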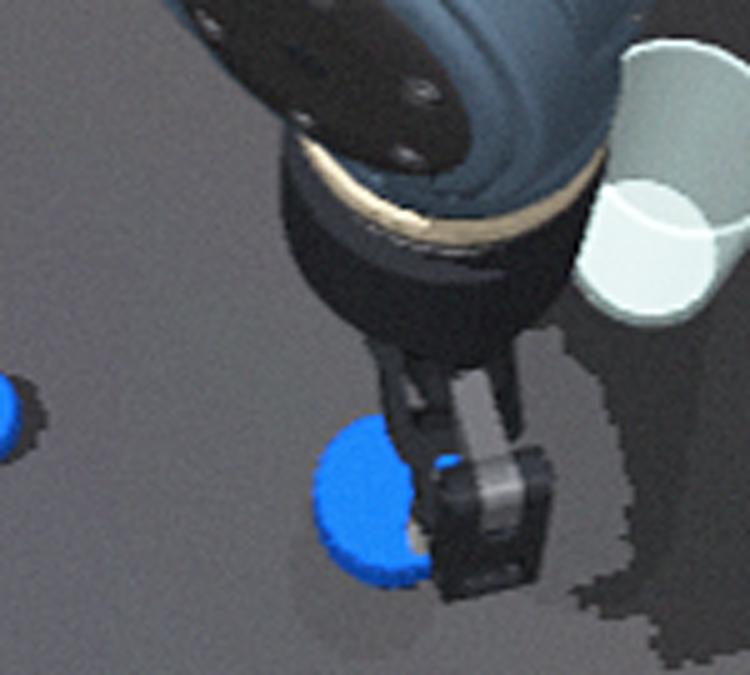

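```bash
python3 -m jog '{"linear":[[3.5,0,0],[7,0,0],[9.3,0,0],[10.4,0,0],[10.4,0,0],[10.4,0,0],[10.4,0,0],[10.4,0,0],[10.4,0,0],[10.4,0,0],[10.4,0,0],[10.4,0,0],[10.4,0,0],[10.4,0,0]],"twist":[0,0,0,0,0,0,0,0,0,0,0,0,0,0],"claw":[1,1,1,1,1,1,0,0,0,0,0,-1,-1,-1]}' 70
python3 - <<'E'
from h import *
go([.607,-.2825,.004],1.79)
d=manip.snapshot("side"); crop(d,220,280,370,415,5,"pics/a2.png")
E
```

```text
t: 10.78
tcp_pos: [0.6082, -0.2834, 0.008]
tool_rot: [-0.078, 0.702, 0.076, 0.704]
force: [-0.5, 0.6, 6.7]
finger_gap: 0.557
t 10.78 tcp [ 0.6082 -0.2834  0.008 ] xaxis [ 0.004 -0.002 -1.   ] yaw_y 1.79 shift [ 0.4   0.11 -0.1 ] q6 -2.39 F [-0.5  0.6  6.7] gap 0.557
twist -0.00015904153035339874
```

View pics/a2.png

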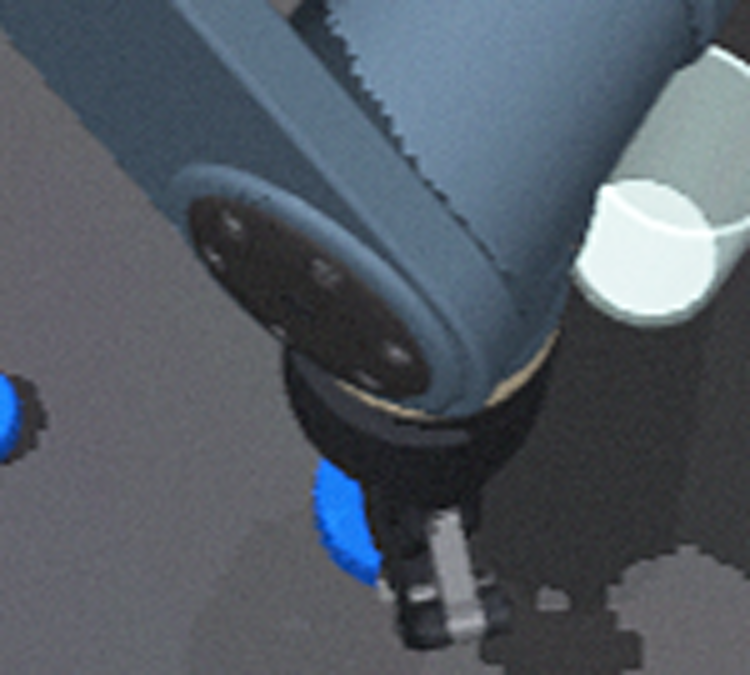

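```bash
python3 -m jog '{"linear":[[0,0,0],[0,0,0],[-0.5,0,0],[-1,0,0],[-2,0,0],[-4,0,0],[-8,0,0],[-12,0,0],[-15,0,0],[-16,0,0],[-16,0,0]],"twist":[0,0,0,0,0,0,0,0,0,0,0],"claw":[-1,-1,-1,-1,-1,-1,-1,-1,-1,-1,-1]}' 90
python3 - <<'E'
from h import *
go([.529,.0488,.16],1.79)
E
```

```text
t: 11.75
tcp_pos: [0.6087, -0.2838, 0.1699]
tool_rot: [-0.079, 0.701, 0.075, 0.705]
force: [-0.3, -0.6, -0.4]
finger_gap: 0.542
t 11.75 tcp [ 0.6087 -0.2838  0.1699] xaxis [ 0.007 -0.005 -1.   ] yaw_y 1.79 shift [ 0.78 34.2  -0.55] q6 -2.39 F [-0.3 -0.6 -0.4] gap 0.542
twist 8.733072977396006e-05
```

```bash
python3 -m jog '{"linear":[[0,2,0],[0,5,-0.1],[0,9,-0.1],[0,13,-0.2],[0,17,-0.3],[0,21,-0.4],[0,25,-0.5],[0,29,-0.5],[0,32,-0.5],[0,33.5,-0.5],[0.5,34.2,-0.5],[2,34.2,-0.5],[4,34.2,-0.5],[4.8,34.2,-0.5],[4.8,34.2,-0.5],[4.8,34.2,-0.5],[4.8,34.2,-0.5]],"twist":[0,0,0,0,0,0,0,0,0,0,0,0,0,0,0,0,0],"claw":[-1,-1,-1,-1,-1,-1,-1,-1,-1,-1,-1,-1,-1,-1,-1,-1,-1]}' 90
python3 - <<'E'
from h import *
go([.527,.0488,.1108],1.79)
d=manip.snapshot("side"); crop(d,225,160,290,240,9,"pics/a4.png")
b,m=blobs(d,(100,130,40),(130,255,255),5)
m2=m.copy(); m2[:165]=0; m2[230:]=0; m2[:,:200]=0;m2[:,300:]=0
for r in range(165,215): 
    x=np.where(m2[r])[0]
    if len(x): print(r,x.min(),x.max(),end="; ")
E
```

```text
t: 13.17
tcp_pos: [0.5279, 0.0497, 0.1174]
tool_rot: [-0.077, 0.703, 0.077, 0.703]
force: [0.8, 0.1, 0.8]
finger_gap: 0.544
t 13.17 tcp [0.5279 0.0497 0.1174] xaxis [ 0. -0. -1.] yaw_y 1.789 shift [ 0.66 -0.06 -0.11] q6 -1.91 F [0.8 0.1 0.8] gap 0.544
twist -0.000822164124460345
178 248 249; 179 246 251; 180 245 251; 181 245 251; 182 244 251; 183 243 251; 184 243 268; 185 243 268; 186 243 268; 187 243 268; 188 243 268; 189 243 268; 190 243 268; 191 243 268; 192 244 268; 193 244 267; 194 244 267; 195 244 266; 196 245 266; 197 246 265; 198 246 264; 199 247 264; 200 247 264; 201 246 264; 202 246 265; 203 246 265; 204 246 265; 205 247 265; 206 248 265; 207 249 265; 208 249 265; 209 249 265; 210 249 265; 211 249 265; 212 249 265; 213 249 265; 214 249 265;
```

View pics/a4.png

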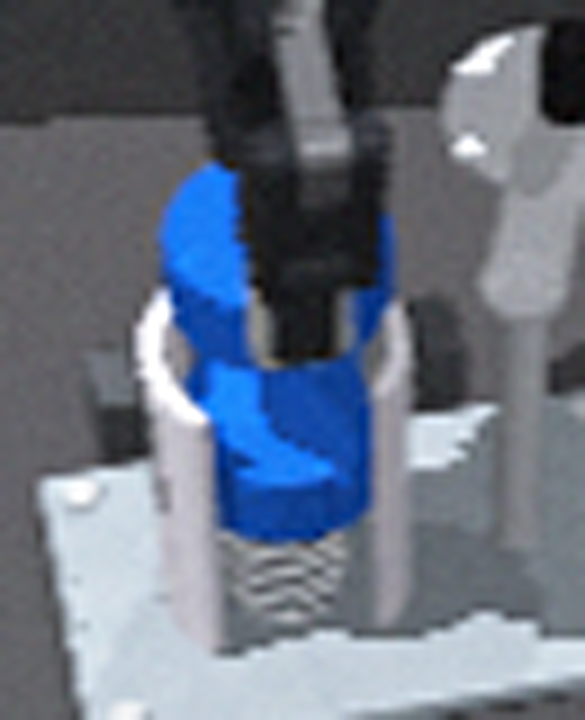

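Cap columns are 243–268, centred (255.5) in the rims again. The first cap sits seated below. Lowering.

```bash
python3 -m jog '{"linear":[[0.3,-0.05,-0.05],[0.8,-0.05,-0.05],[1.3,-0.05,-0.05],[1.8,-0.05,-0.05],[2.3,-0.05,-0.05],[2.3,-0.05,-0.05],[2.3,-0.05,-0.05]],"twist":[0,0,0,0,0,0,0],"claw":[-1,-1,-1,-1,-1,-1,-1]}' 110
python3 - <<'E'
from h import *
go([.527,.0488,.0565],1.79)
E
```

```text
t: 13.8
tcp_pos: [0.5268, 0.0497, 0.0938]
tool_rot: [-0.077, 0.703, 0.077, 0.702]
force: [-0.5, -0.6, -0.9]
finger_gap: 0.535
t 13.8 tcp [0.5268 0.0497 0.0938] xaxis [-0.001  0.    -1.   ] yaw_y 1.79 shift [ 3.73 -0.09  0.  ] q6 -1.91 F [-0.5 -0.6 -0.9] gap 0.535
twist 8.410592872487577e-05
```

```bash
python3 -m jog '{"linear":[[0.3,-0.1,0],[0.6,-0.1,0],[0.9,-0.1,0],[1.2,-0.1,0],[1.2,-0.1,0]],"twist":[0,0,0,0,0],"claw":[-1,-1,-1,-1,-1]}' 110
python3 - <<'E'
from h import *
go([.527,.0488,.0565],1.79)
d=manip.snapshot("side"); crop(d,225,160,290,240,9,"pics/a5.png")
E
```

```text
t: 14.22
tcp_pos: [0.5278, 0.0485, 0.0828]
tool_rot: [-0.078, 0.702, 0.077, 0.703]
force: [-0.6, -0.1, 2.7]
finger_gap: 0.533
t 14.22 tcp [0.5278 0.0485 0.0828] xaxis [ 0.001 -0.    -1.   ] yaw_y 1.79 shift [ 2.63  0.05 -0.07] q6 -1.91 F [-0.6 -0.1  2.7] gap 0.533
twist 0.00012218677090825025
```

View pics/a5.png

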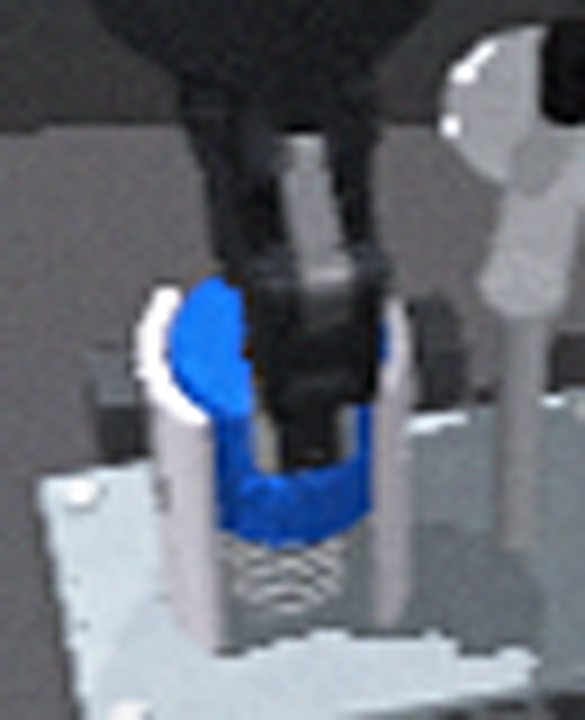

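```bash
python3 -m jog '{"linear":[[0.4,0,0],[0.8,0,0],[1.2,0,0],[1.6,0,0],[2.0,0,0],[2.4,0,0],[2.8,0,0],[2.85,0,0],[2.85,0,0]],"twist":[0,0,0,0,0,0,0,0,0],"claw":[-1,-1,-1,-1,-1,-1,-1,-1,-1]}' 110
python3 - <<'E'
from h import *
go([.527,.0488,.0555],1.79)
d=manip.snapshot("side"); crop(d,225,160,290,240,9,"pics/a6.png")
E
```

```text
t: 15.02
tcp_pos: [0.5278, 0.0485, 0.0541]
tool_rot: [-0.077, 0.703, 0.077, 0.703]
force: [-0.9, -0.1, 5.2]
finger_gap: 0.54
t 15.02 tcp [0.5278 0.0485 0.0541] xaxis [ 0.001 -0.    -1.   ] yaw_y 1.79 shift [-0.14  0.05 -0.07] q6 -1.91 F [-0.9 -0.1  5.2] gap 0.54
twist 9.856258280227514e-05
```

View pics/a6.png

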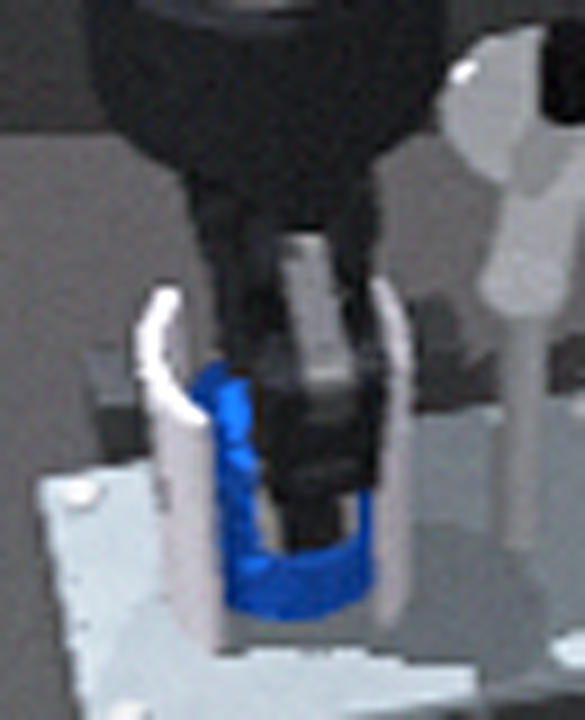

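```bash
python3 -m jog '{"linear":[[0,0,0],[0,0,0],[0,0,0],[0,0,0],[0,0,0],[0,0,0],[-1,0,0],[-4,0,0],[-8,0,0],[-12,0,0],[-13,0,0],[-13,0,0],[-13,0,0]],"twist":[0,0,0,0,0,0,0,0,0,0,0,0,0],"claw":[1,1,1,1,1,1,1,1,1,1,1,1,1]}' 60
python3 - <<'E'
from h import *
go([.593,.119,.2],1.79)
d=manip.snapshot("side"); crop(d,210,140,310,250,6,"pics/a7.png")
for z in(.048,.052,.056,.060): print(z,(proj(d,[.527,.0235,z])-[210,140])*6,(proj(d,[.527,.0735,z+.024])-[210,140])*6)
E
```

```text
t: 16.15
tcp_pos: [0.5272, 0.0487, 0.1844]
tool_rot: [-0.077, 0.702, 0.077, 0.703]
force: [-0.8, -0.5, 0.3]
finger_gap: 1.002
t 16.15 tcp [0.5272 0.0487 0.1844] xaxis [ 0.001 -0.    -1.   ] yaw_y 1.79 shift [-1.55  5.43  7.95] q6 -1.91 F [-0.8 -0.5  0.3] gap 1.002
twist 7.899922518928015e-05
0.048 [275.4837434  491.51205345] [278.7577654  339.26869696]
0.052 [275.1409418  484.40220594] [278.43260404 331.71289246]
0.056 [274.79556055 477.23885538] [278.10503565 324.10115576]
0.06 [274.44757042 470.02139556] [277.77503342 316.43286351]
```

View pics/a7.png

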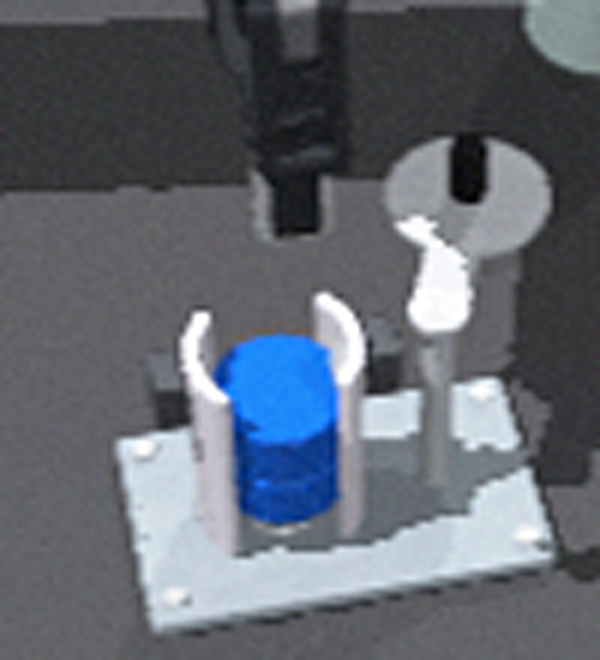

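Both caps sit beneath the lips; the top edge is at crop row 335, the same as for one seated cap. Next the cover knob, at about (0.593, 0.119).

```bash
python3 -m jog '{"linear":[[0,1,2],[0,2.5,4],[0,4,6],[0,5,7.5],[0,5.4,8],[0,5.4,8],[1.5,5.4,8],[3,5.4,8],[4,5.4,8],[4,5.4,8],[4,5.4,8]],"twist":[0,0,0,0,0,0,0,0,0,0,0],"claw":[0.2,0.2,0.2,0.2,0.2,0.2,0.2,0.2,0.2,0.2,0.2]}' 25
python3 - <<'E'
from h import *
go([.5937,.1186,.107],1.79)
d=manip.snapshot("side"); crop(d,230,100,340,210,6,"pics/k1.png")
for p in([.5937,.1186,.102],[.5937,.1186,.126]): print((proj(d,p)-[230,100])*6)
s=manip.sense(); print((proj(d,s["tcp_pos"])-[230,100])*6)
E
```

```text
t: 17.12
tcp_pos: [0.5924, 0.1181, 0.1428]
tool_rot: [-0.077, 0.704, 0.077, 0.702]
force: [-0.2, 1.0, 0.8]
finger_gap: 0.597
t 17.12 tcp [0.5924 0.1181 0.1428] xaxis [-0.003 -0.    -1.   ] yaw_y 1.789 shift [3.57 0.02 0.15] q6 -1.78 F [-0.2  1.   0.8] gap 0.597
twist -0.0006435854642274919
[347.23567198 431.34647838]
[349.48038674 382.1809202 ]
[350.04289872 345.33710646]
```

View pics/k1.png

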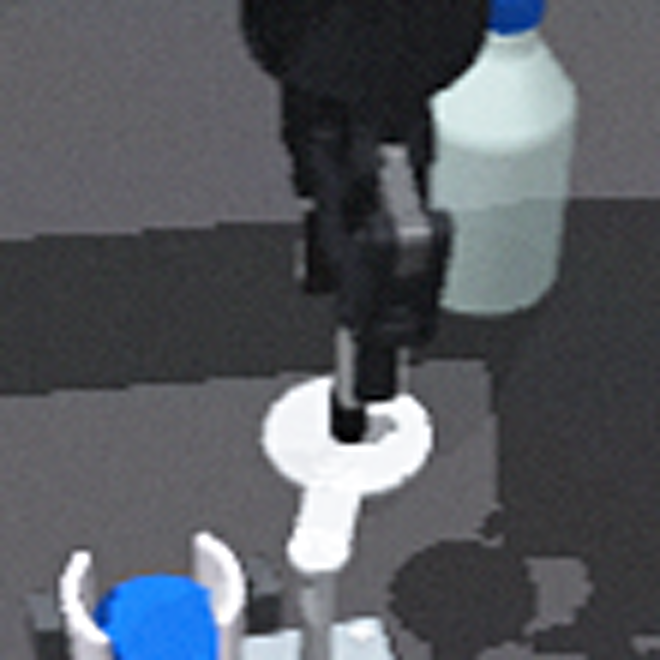

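```bash
python3 -m jog '{"linear":[[1.5,0,0.1],[3,0,0.1],[3.5,0,0.1],[3.5,0,0.1],[3.5,0,0.1],[3.5,0,0.1],[3.5,0,0.1],[3.5,0,0.1],[3.5,0,0.1],[3.5,0,0.1]],"twist":[0,0,0,0,0,0,0,0,0,0],"claw":[0.2,0.2,0.2,-1,-1,-1,-1,-1,-1,-1]}' 25
python3 - <<'E'
from h import *
go([.5937,.1186,.107],1.79)
s=manip.sense(); k=s["tcp_pos"][:2]; H=np.array([.5836,.0614]); r=np.linalg.norm(k-H); a0=np.arctan2(*(k-H)[::-1]); print(r,a0)
R=Ro.from_quat(s["tool_rot"]).as_matrix()
y=np.array([-.2175,.976]);z=np.array([.976,.2175])
for a in np.linspace(a0,np.pi+.22,15):
    p=H+.058*np.array([np.cos(a),np.sin(a)])-k; print(round(a,2),(p@y*100).round(2),(p@z*100).round(2))
E
```

```text
t: 18.0
tcp_pos: [0.5955, 0.1192, 0.1099]
tool_rot: [-0.077, 0.702, 0.077, 0.704]
force: [-1.6, 1.4, 4.6]
finger_gap: 0.151
t 18.0 tcp [0.5955 0.1192 0.1099] xaxis [ 0.002  0.    -1.   ] yaw_y 1.79 shift [ 0.29 -0.02 -0.18] q6 -1.78 F [-1.6  1.4  4.6] gap 0.151
twist -2.3927102281717794e-06
0.058964471318500265 1.3682776591812194
1.37 -0.09 -0.04
1.51 0.2 -0.81
1.65 0.37 -1.62
1.8 0.42 -2.44
1.94 0.36 -3.27
2.08 0.18 -4.07
2.22 -0.11 -4.84
2.36 -0.51 -5.57
2.51 -1.01 -6.23
2.65 -1.59 -6.81
2.79 -2.26 -7.3
2.93 -2.98 -7.69
3.08 -3.75 -7.98
3.22 -4.56 -8.16
3.36 -5.38 -8.21
```

```bash
python3 -m jog '{"linear":[[-0.1,0.1,-0.4],[-0.1,0.2,-0.8],[-0.1,0.3,-1.2],[-0.1,0.4,-1.6],[-0.1,0.4,-2],[-0.1,0.4,-2.4],[-0.1,0.4,-2.85],[-0.1,0.35,-3.3],[-0.1,0.3,-3.7],[-0.1,0.2,-4.1],[-0.1,0.1,-4.5],[-0.1,-0.1,-4.85],[-0.1,-0.1,-4.85]],"twist":[0,0,0,0,0,0,0,0,0,0,0,0,0],"claw":[-1,-1,-1,-1,-1,-1,-1,-1,-1,-1,-1,-1,-1]}' 25
python3 - <<'E'
from h import *
go([.5937,.1186,.107],1.79)
d=manip.snapshot("side"); crop(d,200,100,330,230,5,"pics/k2.png")
s=manip.sense(); k=s["tcp_pos"][:2]; H=np.array([.5836,.0614]); r=np.linalg.norm(k-H); a0=np.arctan2(*(k-H)[::-1]); print(r,a0)
y=np.array([-.2175,.976]);z=np.array([.976,.2175])
for a in np.linspace(a0,np.pi+.22,9):
    p=H+.058*np.array([np.cos(a),np.sin(a)])-k; print(round(a,2),(p@y*100).round(2),(p@z*100).round(2))
E
```

```text
t: 19.08
tcp_pos: [0.5449, 0.1074, 0.1098]
tool_rot: [-0.077, 0.704, 0.078, 0.701]
force: [-1.2, 4.6, 5.9]
finger_gap: 0.148
t 19.08 tcp [0.5449 0.1074 0.1098] xaxis [-0.005  0.    -1.   ] yaw_y 1.79 shift [0.26 0.03 5.  ] q6 -1.8 F [-1.2  4.6  5.9] gap 0.148
twist -0.00029682183092694103
0.060111059529703935 2.26844146673142
2.27 -0.19 0.1
2.41 -0.6 -0.58
2.54 -1.1 -1.19
2.68 -1.68 -1.73
2.82 -2.33 -2.19
2.95 -3.03 -2.55
3.09 -3.77 -2.82
3.22 -4.55 -2.98
3.36 -5.34 -3.03
```

View pics/k2.png

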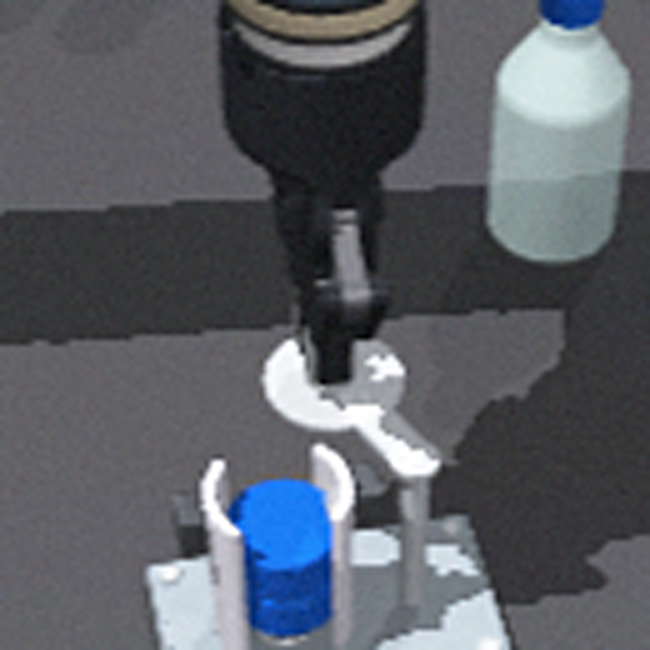

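```bash
python3 -m jog '{"linear":[[0,-0.4,-0.25],[0,-0.65,-0.6],[0,-0.9,-0.9],[0,-1.15,-1.2],[0,-1.45,-1.5],[0,-1.75,-1.75],[0,-2.05,-2],[0,-2.35,-2.2],[0,-2.7,-2.4],[0,-3.05,-2.55],[0,-3.4,-2.7],[0,-3.8,-2.8],[0,-4.2,-2.9],[0,-4.6,-3],[0,-5,-3],[0,-5.35,-3],[0,-5.45,-3],[0,-5.45,-3],[0,-5.45,-3]],"twist":[0,0,0,0,0,0,0,0,0,0,0,0,0,0,0,0,0,0,0],"claw":[-1,-1,-1,-1,-1,-1,-1,-1,-1,-1,-1,-1,-1,-1,-1,-1,-1,-1,-1]}' 25
python3 - <<'E'
from h import *
go([.527,.0488,.107],1.79)
d=manip.snapshot("side"); crop(d,200,100,330,230,5,"pics/k3.png")
E
```

```text
t: 20.72
tcp_pos: [0.5231, 0.0478, 0.109]
tool_rot: [-0.077, 0.708, 0.078, 0.698]
force: [-8.2, 2.1, 9.2]
finger_gap: 0.147
t 20.72 tcp [0.5231 0.0478 0.109 ] xaxis [-0.015  0.001 -1.   ] yaw_y 1.79 shift [0.2  0.01 0.41] q6 -1.91 F [-8.2  2.1  9.2] gap 0.147
twist 5.186761799103046e-05
```

View pics/k3.png

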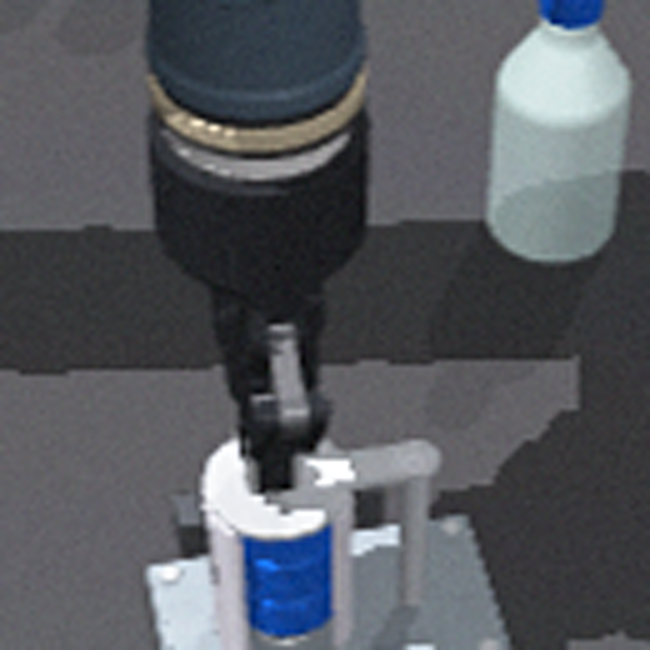

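```bash
python3 -m jog '{"linear":[[0,-0.1,0.2],[0,-0.3,0.3],[0,-0.3,0.3],[0,-0.3,0.3],[0,-0.1,0.3],[0,-0.1,0.3],[0,-0.1,0.3],[0,-0.1,0.3],[0,-0.1,0.3],[-2,-0.1,0.3],[-5,-0.1,0.3],[-9,-0.1,0.3],[-13,-0.1,0.3],[-13,-0.1,0.3],[-13,-0.1,0.3]],"twist":[0,0,0,0,0,0,0,0,0,0,0,0,0,0,0],"claw":[-1,-1,-1,-1,0,0,0,0,0,0,0,0,0,0,0]}' 25
python3 - <<'E'
from h import *
go([.4,.25,.24],1.79)
d=manip.snapshot("side"); crop(d,200,100,330,230,5,"pics/k4.png"); 
for p in([.527,.0488,.102],[.527,.0488,.126],[.5836,.0614,.102]): print((proj(d,p)-[200,100])*5)
E
```

```text
t: 22.02
tcp_pos: [0.5352, 0.0469, 0.2425]
tool_rot: [-0.078, 0.701, 0.077, 0.705]
force: [0.3, 0.2, -1.1]
finger_gap: 0.503
t 22.02 tcp [0.5352 0.0469 0.2425] xaxis [ 0.007 -0.001 -1.   ] yaw_y 1.79 shift [ 0.13 22.77 -8.78] q6 -1.91 F [ 0.3  0.2 -1.1] gap 0.503
twist -0.00015545666880822928
[277.94499718 478.54477683]
[276.1030602  438.03844593]
[416.81339507 457.14210995]
```

View pics/k4.png

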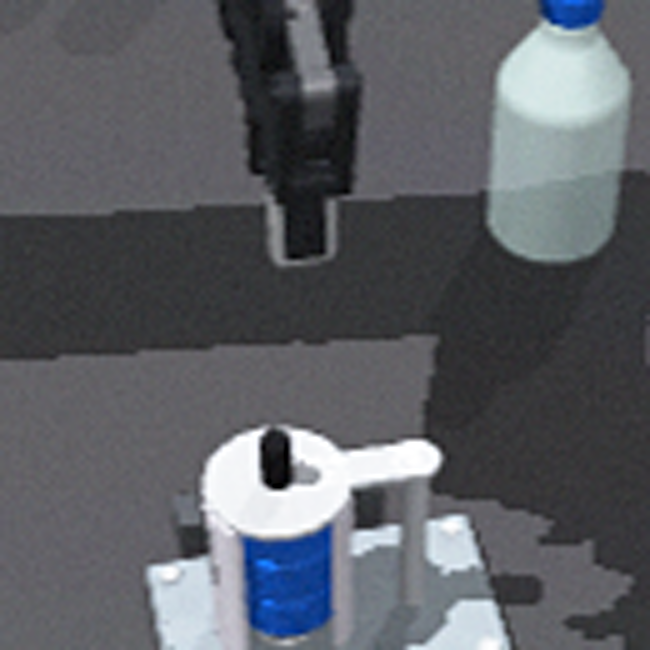

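The cover's disc is over the mouth with the knob base at (277,483), against a predicted (278,479). I back the arm off and check in both views.

```bash
python3 -m jog '{"linear":[[0,3,-1],[0,6,-2],[0,10,-3.5],[0,14,-5],[0,18,-7],[0,21,-8],[0,22.5,-8.7],[0,22.5,-8.7],[0,22.5,-8.7],[0,22.5,-8.7],[0,22.5,-8.7],[0,22.5,-8.7]],"twist":[0,0,0,0,0,0,0,0,0,0,0,0],"claw":[0,0,0,0,0,0,0,0,0,0,0,0]}' 25
python3 - <<'E'
from h import *
for n in("top","side"):
    d=manip.snapshot(n)
    if n=="top": crop(d,190,170,310,270,6,"pics/ft.png")
    cv2.imwrite(f"pics/f_{n}.png",d["pixels"][:,:,::-1])
    for c,s in blobs(d,(100,150,60),(130,255,255))[0]: print(n,c.round(1))
    for p in([.527,.0488,.102],[.5836,.0614,.102]): print("pred",proj(d,p),(proj(d,p)-[190,170])*6)
E
```

```text
t: 23.07
tcp_pos: [0.4003, 0.2471, 0.2394]
tool_rot: [-0.077, 0.703, 0.076, 0.703]
force: [-0.5, -0.7, 0.3]
finger_gap: 0.5
top [120.4 164. ]
top [377.3 257. ]
pred [251.6721939  228.44822642] [370.03316342 350.68935853]
pred [246.30827768 203.30328899] [337.84966608 199.81973393]
side [239.7  25.8]
side [205.1  31.6]
side [314.   98.7]
side [257.3 216.3]
side [213.8 363.1]
pred [255.58899944 195.70895537] [393.53399662 154.2537322 ]
pred [283.36267901 191.42842199] [560.17607409 128.57053193]
```

View pics/ft.png

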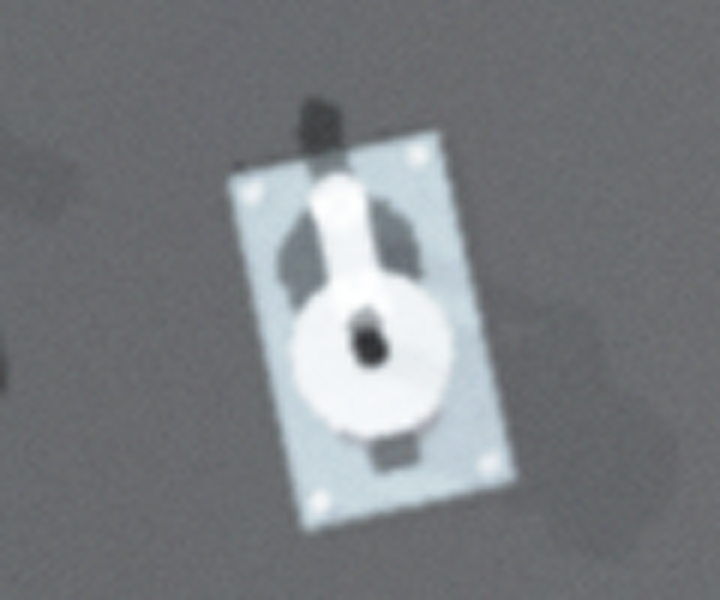

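View pics/f_side.png

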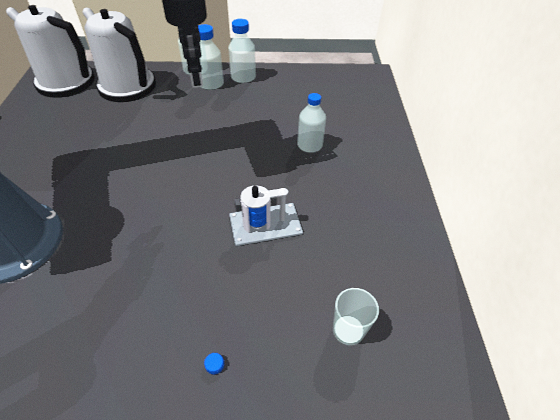

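The top view has the disc centre at (372,352), against a predicted (370,351), so the cover is closed to within about 0.02 rad. The bystanders have not moved.

```bash
python3 -c "
from station import manip
print(manip.sign_off())"
```

```text
the job is handed in; nothing more can be done
None
```

Both large caps are loaded, tops up, in the spring magazine beneath the lips, and the cover is closed over the mouth. I handed the job in at about 23 s of the 72 s allowed; sign-off gives no verdict.

**Loading:** I gripped each cap across the slots, lowered it past the lips until its top was at about z = 71 mm, and let go. The second cap stayed at its start place until the first was seated and released. The cover was then swung shut by its knob.

**Last checks (camera):**
- **Caps:** The top cap came to rest with its underside at about 50–52 mm, the height measured for a single seated cap. The lower cap is in view under it.
- **Cover:** The disc centre is within about 2 enlarged-image pixels of its predicted closed position, an angle error of about 0.02 rad.
- **Bystanders:** The small cap and the bottle's cap are at the same pixels as at the start. I judged the beaker unmoved by eye.
- **Arm:** It stands clear of everything.

**Disagreements:** The two cameras differed by 2–3 mm in x on the caps. The side camera agreed better with the first cap's grasp and fit, so I relied on it for the second cap. I could not read the spring plate's travel directly, so that rests on the cap heights.

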